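# Set a chocolate egg in the decorating turntable and switch it on

### The job

Get the white-chocolate egg ready for spraying: lift it out of its ring on the sheet pan, lower it gently, narrow end up, into the blue cup of the decorating turntable, and let it settle upright in the cup before you let go of it. Then switch the turntable on by pressing the green end of its rocker all the way down, so that the red end tips up. Leave the other eggs, the rings and everything else on the bench where they are.

Things in the scene. Friction and masses are not known exactly. Their poses are not given: they have to be found in the camera images.
- egg_white: hollow white-chocolate Easter egg (ivory), 58 mm across, 74 mm tall, about 90 g, standing broad end down, narrow end up, in one of the three ring cutters. Origin: tip of the broad (lower) end; z runs up through the narrow end. Its lower half is round like a ball; the widest girth is 29 mm above the origin. In its ring the girth is about 46 mm above the ring's foot and 49 mm above the table. This is the one to spray.
- egg_milk: hollow milk-chocolate Easter egg (mid brown), 58 mm across, 74 mm tall, about 90 g, standing broad end down, narrow end up, in one of the three ring cutters. Origin: tip of the broad (lower) end; z runs up through the narrow end. Its lower half is round like a ball; the widest girth is 29 mm above the origin. In its ring the girth is about 46 mm above the ring's foot and 49 mm above the table. Leave it alone.
- egg_dark: hollow dark-chocolate Easter egg (nearly black brown), 58 mm across, 74 mm tall, about 90 g, standing broad end down, narrow end up, in one of the three ring cutters. Origin: tip of the broad (lower) end; z runs up through the narrow end. Its lower half is round like a ball; the widest girth is 29 mm above the origin. In its ring the girth is about 46 mm above the ring's foot and 49 mm above the table. Leave it alone.
- ring_a: stainless ring cutter (tube 45 mm outside, 40 mm inside, 25 mm high), loose on the pan, holding one of the eggs by its lower end. Origin: centre of its foot.
- ring_b: stainless ring cutter (tube 45 mm outside, 40 mm inside, 25 mm high), loose on the pan, holding one of the eggs by its lower end. Origin: centre of its foot.
- ring_c: stainless ring cutter (tube 45 mm outside, 40 mm inside, 25 mm high), loose on the pan, holding one of the eggs by its lower end. Origin: centre of its foot.
- pan: aluminium sheet pan, fixed to the bench, 170 mm (its x) by 320 mm (its y), 3 mm floor, rim 16 mm high. Origin: centre of its underside. The three rings stand in a row along its y, about 95 mm apart; the eggs may be in any order.
- turntable: electric decorating turntable, fixed to the bench: white housing 262 mm long (its x) and 190 mm wide, 44 mm high; a round aluminium disc of 190 mm diameter, top 66 mm above the bench, centred 45 mm along +x from the origin, with a blue egg cup in its middle; a switch console with the rocker at the -x end. Origin: centre of the underside, x points from the console to the disc, z up. The disc is held by its gearing and stays still throughout, also once switched on.
- cup_rim (a point): centre of the mouth of the blue egg cup, at rim height: 99 mm above the bench, on the disc's axis. The cup's rim is 50 mm across outside and 42 mm inside, and the cup is fixed to the disc. An egg seated upright has the tip of its broad end 8 mm below this point and its girth 21 mm above it.
- rocker (a joint): the turntable's rocker switch, a black cap 70 mm long (along the turntable's y) and 34 mm wide, pivoted at its middle 50 mm above the bench, 85 mm from the turntable's origin along its -x. 0 = fully off (red-marked end down, green end up), 0.32 rad = fully on (green end down, red end up). It needs about 2 to 4 N at the green band and stays where it is left.
- rocker_on (a point): middle of the green band on top of the rocker's ON end, 25 mm from the pivot towards the turntable's +y; about 59 mm above the bench when off, 51 mm when on. Press straight down here.
- rocker_off (a point): middle of the red bar on top of the rocker's OFF end, 25 mm from the pivot towards the turntable's -y.
- bottle_red: red bottle of cocoa-butter colour, 42 mm across, 125 mm tall; origin at its foot; bystander.
- bottle_yellow: yellow bottle of cocoa-butter colour, 42 mm across, 125 mm tall; origin at its foot; bystander.
- knife: palette knife with a wooden handle, 200 mm long, 24 mm wide, lying flat; origin under its middle; bystander.
- tin: shut brown tin with a white lid, 94 mm across, 85 mm high; origin at its foot; bystander.
- cutter: empty stainless ring cutter, 70 mm across, 30 mm high; origin at its foot; bystander.
Things that resemble listed ones, but are neither listed nor needed, are in the scene too. What is shaped like the egg_white but purple is not meant.

How it is judged (in metres and radians):
On the way, in this order (a step that is already met when the one before it is completed fails the run):
1. the white egg rests in the cup of the turntable, upright and carried by the cup, while the fingers still hold it (horizontal distance between egg_white and cup_rim below 0.009 m and z of egg_white in the frame of cup_rim between -0.013 and -0.005 m and angle between egg_white's own z axis and vertical below 0.2 rad and contact force between egg_white and turntable above 0.1 N and contact force between the fingers and egg_white above 0.2 N), for 0.2 s.
2. the egg has been let go and stands by itself in the cup, still (horizontal distance between egg_white and cup_rim below 0.009 m and z of egg_white in the frame of cup_rim between -0.013 and -0.005 m and angle between egg_white's own z axis and vertical below 0.2 rad and contact force between the fingers and egg_white below 0.05 N and linear speed of egg_white below 0.02 m/s), for 0.3 s.
3. the rocker is pressed over to fully on, green end down (value of joint rocker above 0.28 rad and horizontal distance between egg_white and cup_rim below 0.009 m and z of egg_white in the frame of cup_rim between -0.013 and -0.005 m and angle between egg_white's own z axis and vertical below 0.2 rad), for 0.2 s.
At the end, for the whole second after the job is handed in: White egg released and at rest in the cup, within 0.2 rad of upright, lower tip within 9 mm of the cup axis and 5 to 13 mm below its rim; rocker at 0.28 rad or more; other eggs and all rings within 20 mm, bottles, tin, palette knife and empty cutter within 30 mm of their starts (all of step 3 and linear speed of egg_white below 0.02 m/s and angular speed of egg_white below 0.2 rad/s and contact force between the fingers and egg_white below 0.05 N and distance of each of egg_milk, egg_dark, ring_a, ring_b, ring_c from where it was at the start of the episode below 0.02 m and distance of each of bottle_red, bottle_yellow, knife, tin, cutter from where it was at the start of the episode below 0.03 m); the robot touches nothing.
It fails at once if the egg is pressed on the turntable with more than 30 N (the shell cracks) (contact force between egg_white and turntable above 30 N).
It fails at once if another egg or a ring is moved by more than 20 mm (distance of any of egg_milk, egg_dark, ring_a, ring_b, ring_c from where it was at the start of the episode above 0.02 m).
It fails at once if another thing on the bench is moved by more than 30 mm (distance of any of bottle_red, bottle_yellow, knife, tin, cutter from where it was at the start of the episode above 0.03 m).
It also fails if it takes over 61 s, if anything falls off the work surface, if the arm or the gripper's body presses on something with over 40 N, if the wrist force passes 120 N, or if a joint passes its speed limit or range.

### The arm

A 7-joint arm with a two-finger parallel gripper is mounted at the origin on the work surface. World frame = base frame: x ahead of the robot, y to its left, z up, the work surface at z = 0. Lengths are in mm, angles in rad, forces in N, time in s.
With the tool pointing down it reaches from about 400 to 900 mm from the base axis. Payload 5.6 kg.
Tool frame: the origin (TCP) lies midway between the tips of the shut fingers; the grasp point (between the pads) lies 19 mm behind it; z points along the fingers, y is the line along which they close (so a half turn about z gives the same grasp; the last joint's range is limited). The gripper opens to 92 mm and grips with 3 to 60 N. Pads are 20 mm wide; open, the fingers measure 128 mm over their backs; the gripper's body (75 mm by 189 mm) begins 69 mm behind the grasp point.
Start: joints at [-1.226, 0.468, -0.012, 1.603, 0.006, 1.071, -0.056], TCP at [245.84, 601.724, 214.592] pointing down, gripper open.
Joint ranges: [-2.53, 2.53], [-0.31, 2.02], [-1.57, 1.55], [0.28, 2.44], [-1.29, 4.43], [0.15, 1.84], [-2.92, 2.92]. Speed limits (rad/s): [2.57, 2.57, 3.14, 3.14, 3.14, 3.14, 3.14].

### API

Orientations are given as a rotation vector (axis times angle).
In Python, from cell import robot, grip, kin, viewer gives the robot as it stands. Calls block until the motion is done:
- robot.movep(position, orientation): joint-space move of the TCP to a pose.
- robot.servo_line(position, feed=150, rotation=None): straight line of the TCP; rotation=None keeps the orientation; feed is the mean speed in mm/s.
- robot.goto_joints(angles): joint-space move.
- grip(opening, newtons=None): opening from 0.0 (shut) to 1.0 (fully open); newtons is the grip in N (None keeps the last); returns when the fingers have stopped.
- robot.hold(seconds).
- kin.ik(position, orientation): joint angles nearest the present ones, or None.
- robot.observe(): the state.
- viewer.read_camera(name): name is "scene" or "top" or "wrist"; returns the picture (400x640x3 uint8, red, green, blue); there is no depth.
- viewer.camera_info(name): a dict with "camera_matrix" (3x3 intrinsics, pixels), "k1" (the pictures are not rectified: a ray, as slopes to the right and down, at radius r is drawn at 1 + k1 r^2 times it, then the intrinsics apply), "R" (3x3) and "t" (3): a world point X has camera coordinates R X + t. Camera axes: x right, y down, z forward; pixel columns grow to the right and rows downward; lengths in mm; the calibration is good to about 2 mm. A picture is of the moment at which its call begins: read the wrist's pose just before it. camera_info takes no time and is no camera call; for the wrist camera it gives the pose at the moment of the call.
A pose or a line that the arm cannot do raises robot.IKError and nothing moves.
- robot.job_done(): hands the job in; it is judged then, once.
Trained networks look in the newest picture that a camera, given by its name, has taken for a name from the list of things; names that differ only in an ending like _2 or _b are one class to them, and where a whole thing is asked for, a point or a joint stands for the part that bears it (a point fixed in the world has none). Each returns a list of dicts, best first, with "confidence" (0 to 1); they miss things now and then, are a little off and sometimes report something else, mostly with a low value. They report only what shows in the picture. A call takes as long as a camera call. They do not tell look-alikes from the thing itself.
- viewer.silhouettes(name, camera): "mask" (400x640 bool, what is visible of it).
- viewer.pinpoint(name, camera): "at" ([x, y, z] in mm, in the coordinates of the camera as it stood for that picture, good to about 4 mm: a listed point, or the origin of a listed thing).
The state is a dict: "t": time; "joints": joint angles; "joint_velocities": joint speeds; "joint_torque": joint torques, N m; "tcp_pos": TCP position; "tcp_rot": TCP orientation; "contact_force": force on the tool from outside, world axes, zero at the start; "wrist_torque": the same for the moment, N m; "grip_width": opening from 0.0 (shut) to 1.0 (fully open); "grip_force": force on a finger pad.
Only numpy, scipy, OpenCV 4.12 (cv2) and the standard library are available. Lean on these libraries where they do the work, as an engineer would, in place of code of your own. Each camera call takes 0.05 s, during which the arm holds its last target. There are 200 camera calls.

## Working session

There is one attempt and no reset: what is moved stays moved. The work goes in short steps, each a Python script; the robot and the scene stay as the last script left them, time stands still between calls to the robot, and variables do not carry over. Pictures are saved under pics/ and viewed, at most 10 in all, crops included, and the job is handed in when it is done.

```bash
mkdir -p pics; ls; cat > h.py <<'E'
import numpy as np, cv2
from cell import robot, grip, kin, viewer
def snap(cam, fn=None):
    info=viewer.camera_info(cam); im=viewer.read_camera(cam)
    if fn: cv2.imwrite('pics/'+fn, im[:,:,::-1])
    return im, info
def ray(info,uv):
    K=np.array(info['camera_matrix'],float);k=info['k1'];R=np.array(info['R']);t=np.array(info['t'])
    d=np.linalg.solve(K,[uv[0],uv[1],1.])[:2]; s=d.copy()
    for _ in range(30): s=d/(1+k*(s@s))
    v=R.T@np.array([s[0],s[1],1.]); return -R.T@t, v/np.linalg.norm(v)
def at_z(info,uv,z):
    o,v=ray(info,uv); return o+v*(z-o[2])/v[2]
def tri(obs):
    A=0;b=0
    for info,uv in obs:
        o,v=ray(info,uv);P=np.eye(3)-np.outer(v,v);A=A+P;b=b+P@o
    x=np.linalg.solve(A,b)
    res=[np.linalg.norm(np.cross(x-ray(i,u)[0],ray(i,u)[1])) for i,u in obs]
    return x,res
def proj(info,X):
    c=np.array(info['R'])@X+np.array(info['t']);s=c[:2]/c[2];s=s*(1+info['k1']*(s@s))
    return (np.array(info['camera_matrix'])@[s[0],s[1],1])[:2]
def pin(name,cam,info):
    R=np.array(info['R']);t=np.array(info['t'])
    return [(round(d['confidence'],2),(R.T@(np.array(d['at'])-t)).round(1)) for d in viewer.pinpoint(name,cam)]
E
python3 - <<'E'
from h import *
for c in('scene','top'):
    im,i=snap(c,c+'1.png')
    print(c,(-np.array(i['R']).T@i['t']).round())
    for n in('egg_white','egg_milk','egg_dark','ring_a','cup_rim','rocker_on','rocker_off','turntable','pan','bottle_red','bottle_yellow','tin','cutter','knife'):
        print(n,[(a,b.tolist(),proj(i,b).round().tolist()) for a,b in pin(n,c,i)])
print(robot.observe()['tcp_rot'])
E
```

```text
pics
scene [1283.  244.  911.]
egg_white [(0.95, [539.4, -340.1, 21.2], [173.0, 170.0])]
egg_milk [(0.81, [525.5, -244.2, 20.2], [208.0, 172.0])]
egg_dark [(0.68, [478.8, -161.9, 22.1], [242.0, 164.0])]
ring_a [(0.5, [480.2, -159.2, 7.0], [243.0, 168.0]), (0.46, [527.2, -240.5, 3.6], [210.0, 177.0]), (0.44, [539.4, -338.9, 8.3], [175.0, 173.0])]
cup_rim [(0.57, [597.6, 246.0, 99.8], [386.0, 203.0])]
rocker_on [(0.87, [466.7, 251.9, 59.9], [393.0, 175.0])]
rocker_off [(0.64, [473.9, 204.7, 49.2], [374.0, 177.0]), (0.39, [466.6, 250.9, 59.6], [393.0, 175.0])]
turntable [(0.66, [552.3, 239.1, 1.9], [382.0, 214.0])]
pan [(0.66, [519.8, -244.8, 0.0], [210.0, 175.0]), (0.56, [485.5, 478.2, 5.7], [477.0, 209.0])]
bottle_red [(0.94, [754.6, -43.3, 1.4], [252.0, 259.0]), (0.49, [539.3, -339.1, 18.7], [174.0, 170.0])]
bottle_yellow [(0.65, [748.9, 41.7, 1.1], [287.0, 264.0])]
tin [(0.74, [777.0, 201.7, -1.0], [352.0, 288.0])]
cutter [(0.98, [768.1, -159.4, 2.7], [204.0, 254.0])]
knife []
top [ 487.   78. 1285.]
egg_white [(0.7, [706.4, -356.2, -2.6], [440.0, 176.0]), (0.57, [545.5, -339.7, 20.
[... 364 characters left out ...]
24.0])]
pan [(0.62, [520.8, -253.0, 1.1], [413.0, 230.0]), (0.45, [745.8, 41.0, -0.4], [325.0, 166.0]), (0.21, [461.6, 247.6, 57.4], [263.0, 250.0])]
bottle_red [(0.5, [753.0, -52.6, 0.7], [352.0, 164.0])]
bottle_yellow [(0.74, [751.2, 41.6, -0.8], [325.0, 165.0]), (0.7, [529.1, -247.7, 19.0], [413.0, 227.0]), (0.34, [481.9, -163.3, 21.0], [388.0, 242.0])]
tin [(0.61, [777.0, 198.7, 2.7], [279.0, 158.0])]
cutter [(0.67, [764.6, -166.1, -2.0], [385.0, 160.0]), (0.57, [594.1, 237.6, 95.8], [265.0, 208.0]), (0.18, [746.7, 40.3, -0.6], [325.0, 166.0])]
knife [(0.84, [484.4, 474.4, -2.6], [199.0, 244.0]), (0.22, [547.2, 231.2, -3.9], [270.0, 225.0])]
[6.05496874e-01 3.08263276e+00 6.84579610e-05]
```

View pics/scene1.png

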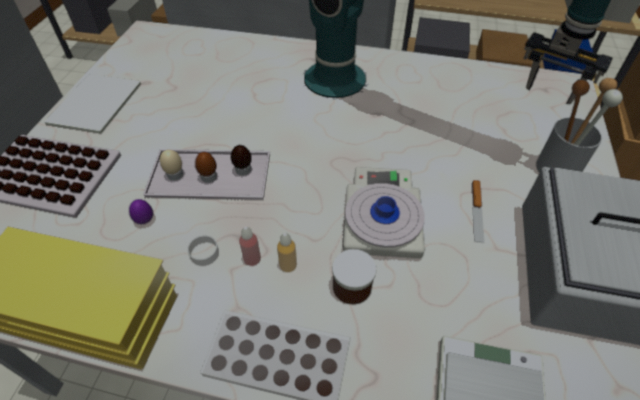

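View pics/top1.png

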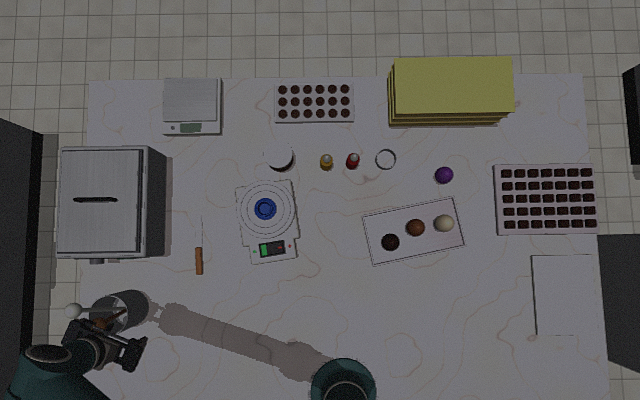

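The candidates are the ivory egg at scene (171,162) / top (444,223), the purple look-alike at scene (141,211) / top (444,175), the milk egg at top (415,228) and the dark egg at top (390,242). I choose the ivory egg in the pan. The rocker's green end is at top (264,250). I'll look at the turntable and then the egg with the wrist camera.

```bash
cat >> h.py <<'E'
def down(deg):
    f=np.radians((deg+90)/2); return np.pi*np.array([np.cos(f),np.sin(f),0])
def best(p,deg):
    # nearest joint solution of the two equivalent grasps
    q0=np.array(robot.observe()['joints']);c=[]
    for d in(deg,deg+180):
        q=kin.ik(list(p),list(down(d)))
        if q is not None: c.append((np.abs(np.array(q)-q0).max(),d))
    return down(min(c)[1])
E
python3 - <<'E'
from h import *
T=lambda:round(robot.observe()['t'],2)
g=np.array([-.15,.99])
robot.servo_line([245.8,601.7,320],feed=250); 
r=best([500,235,330],98); robot.movep([500,235,330],list(r))
for k,p in enumerate([[500,235,330],[560,200,330]]):
    if k: robot.servo_line(p,feed=200)
    robot.hold(.2)
    im,i=snap('wrist',f'tt{k}.png'); print(T(),(-np.array(i['R']).T@i['t']).round())
    for n in('cup_rim','rocker_on','rocker_off','turntable'): print(n,[(a,b.tolist(),proj(i,b).round().tolist()) for a,b in pin(n,'wrist',i)])
r=best([500,-300,280],19); robot.movep([500,-300,280],list(r))
for k,p in enumerate([[500,-300,280],[560,-340,280]]):
    if k: robot.servo_line(p,feed=200)
    robot.hold(.2)
    im,i=snap('wrist',f'egg{k}.png'); print(T(),(-np.array(i['R']).T@i['t']).round())
    np.savez(f'egg{k}.npz',**{a:np.array(b) for a,b in i.items() if a in('camera_matrix','k1','R','t')})
    print([(a,b.tolist(),proj(i,b).round().tolist()) for a,b in pin('egg_white','wrist',i)])
    for d in viewer.silhouettes('egg_white','wrist'):
        y,x=np.nonzero(d['mask']); print(d['confidence'],len(x),x.mean(),y.mean(),x.min(),x.max(),y.min(),y.max())
    for n in ('egg_milk','ring_a'): print(n,[(a,b.tolist()) for a,b in pin(n,'wrist',i)])
E
```

```text
3.97 [433. 227. 499.]
cup_rim [(0.81, [597.5, 243.5, 98.6], [313.0, 254.0])]
rocker_on [(0.7, [462.2, 248.3, 60.3], [332.0, 143.0]), (0.29, [480.3, -159.2, 1.1], [37.0, 110.0])]
rocker_off [(0.63, [470.8, 201.0, 51.6], [294.0, 144.0]), (0.49, [462.2, 251.5, 62.0], [334.0, 143.0])]
turntable [(0.75, [551.5, 237.8, -1.8], [314.0, 199.0])]
4.92 [493. 192. 500.]
cup_rim [(0.8, [597.6, 245.0, 100.3], [349.0, 213.0])]
rocker_on [(0.57, [464.3, 251.0, 60.7], [369.0, 100.0]), (0.53, [476.9, -161.9, 0.8], [59.0, 66.0]), (0.34, [597.1, 242.1, 100.8], [347.0, 212.0])]
rocker_off [(0.79, [471.1, 197.5, 47.5], [325.0, 100.0])]
turntable [(0.84, [551.2, 238.1, -0.9], [344.0, 163.0])]
7.2 [ 479. -235.  450.]
[(0.68, [704.5, -346.4, -0.1], [446.0, 250.0]), (0.6, [540.6, -339.9, 20.4], [337.0, 212.0])]
0.84 1800 338.7105555555556 219.85611111111112 315 362 196 244
0.64 371 462.62264150943395 251.0754716981132 444 478 240 267
egg_milk [(0.81, [527.0, -244.6, 18.8])]
ring_a [(0.56, [539.9, -344.2, 2.4])]
8.16 [ 537. -276.  450.]
[(0.97, [703.3, -350.1, 1.1], [417.0, 212.0])]
0.74 1519 423.7366688610928 217.4147465437788 399 448 198 238
0.67 2000 302.2825 172.1505 277 328 148 197
egg_milk [(0.93, [527.4, -247.7, 18.7])]
ring_a []
```

```bash
python3 - <<'E'
from h import *
L=lambda k:{a:v for a,v in np.load(f'egg{k}.npz').items()}
x,r=tri([(L(0),(338.71,219.86)),(L(1),(302.28,172.15))]); print('egg centroid',x,r)
a=cv2.imread('pics/egg0.png'); b=cv2.imread('pics/tt0.png')
cv2.imwrite('pics/crops.png',np.hstack([cv2.resize(a[140:300,240:400],(400,400)),cv2.resize(b[100:300,220:420],(400,400))]))
E
```

```text
egg centroid [ 541.0641042  -340.11683607   54.33781201] [np.float64(0.1481946109301734), np.float64(0.14819461093020514)]
```

View pics/crops.png

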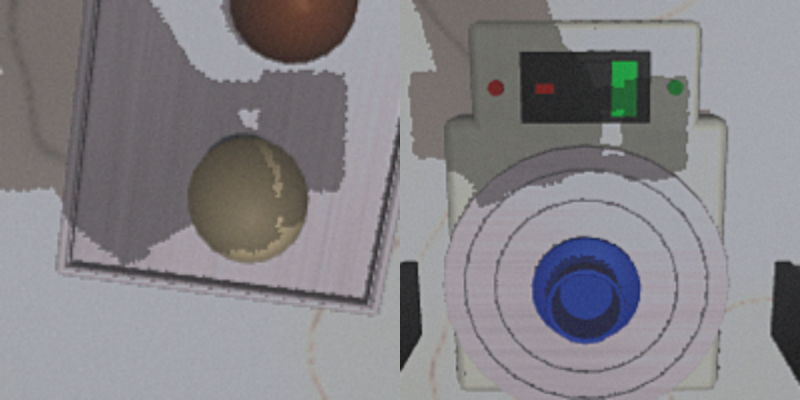

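The left crop shows the ivory egg in its ring at the pan's end, centre wrist pixel ≈(339,220). The milk egg is its only neighbour, and the purple egg is outside this view. The right crop shows the blue cup mouth at about (312,247) and the green band at about (332,143). There are also decoy lamps, green at (358,144) and red at (268,144). I'll grasp the egg across the pan.

```bash
python3 - <<'E'
from h import *
p=[541,-340,150]
r=best(p,9); robot.movep(p,list(r))
robot.servo_line([541,-340,31],feed=100)
o=robot.observe(); print(o['tcp_pos'],o['contact_force'])
grip(0.5,15); robot.hold(.2); o=robot.observe(); print(o['t'],o['grip_width'],o['grip_force'],o['contact_force'])
robot.servo_line([541,-340,60],feed=40)
robot.servo_line([541,-340,230],feed=150); robot.hold(.2)
o=robot.observe(); print(o['t'],o['grip_width'],o['grip_force'],o['contact_force'])
im,i=snap('wrist','lift.png'); a,_=snap('scene','lift_s.png')
for n in('egg_white','ring_a'): print(n,[(a,b.tolist()) for a,b in pin(n,'wrist',i)])
b=a[60:220,120:320]
cv2.imwrite('pics/lift2.png',np.hstack([cv2.resize(im[:,:,::-1],(480,300)),cv2.resize(b[:,:,::-1],(320,300))]))
E
```

```text
[ 541.450992   -340.33936413   31.72483529] [-0.7936811  -0.36280234  0.32338065]
11.1083 0.6248723854038056 15.000118017196655 [0.26535559 0.51641332 1.11320534]
13.4667 0.6228479107415048 14.999899864196777 [-0.30968865 -0.36339762 -0.45334646]
egg_white [(0.7, [703.4, -350.0, -2.4]), (0.66, [539.2, -338.8, 220.8])]
ring_a [(0.84, [542.4, -342.2, 0.6])]
```

View pics/lift2.png

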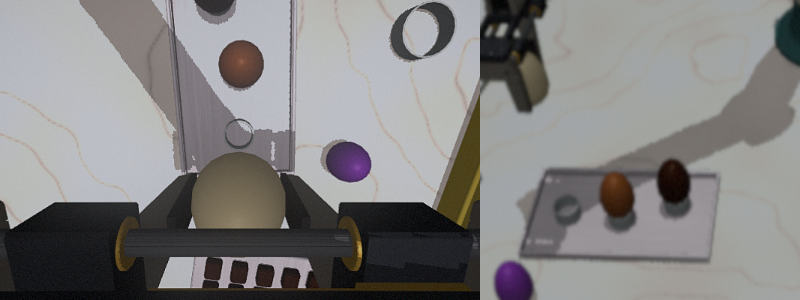

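The egg is held upright in the fingers and its ring stays on the pan (scene ≈(142,112) in the crop area); the other eggs have not moved. Next I go over the cup and check with the scene and wrist cameras.

```bash
python3 - <<'E'
from h import *
p=[597,244,230]
r=best(p,98); robot.movep(p,list(r))
robot.servo_line([597,244,135],feed=100); robot.hold(.3)
o=robot.observe(); print(o['t'],o['tcp_pos'],o['grip_width'],o['contact_force'])
im,i=snap('wrist'); print([(n,pin(n,'wrist',i)) for n in('egg_white','cup_rim')])
a,j=snap('scene'); print([(n,pin(n,'scene',j)) for n in('egg_white','cup_rim')])
t,j=snap('top')
c=a[140:260,310:470]
cv2.imwrite('pics/over.png',np.hstack([cv2.resize(c[:,:,::-1],(400,300)),cv2.resize(im[:,:,::-1],(400,300))]))
E
```

```text
17.175 [597.16810725 244.13640487 135.41466456] 0.6270297415166133 [ 0.11981035  0.21450455 -1.12637226]
[('egg_white', [(0.65, array([597.5, 245.7, 124.2]))]), ('cup_rim', [])]
[('egg_white', [(0.82, array([ 703.8, -352.1,   -1.5])), (0.56, array([598.7, 243. , 124.6]))]), ('cup_rim', [(0.85, array([599.2, 247.8, 100. ])), (0.16, array([751. ,  45.7,   2.5]))])]
```

View pics/over.png

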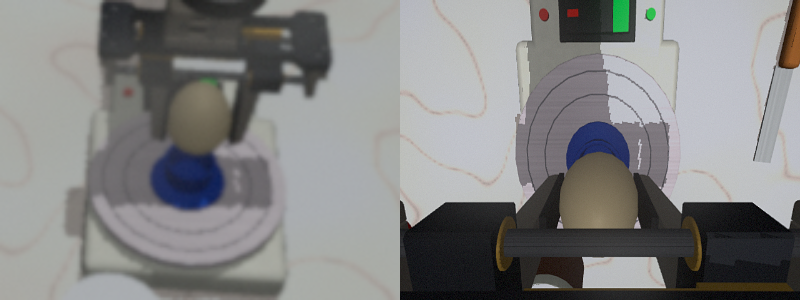

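The egg hangs upright over the cup (scene crop: egg (198,118), cup (188,178)), centred to within the measurement noise. I'll lower it slowly until I feel contact.

```bash
python3 - <<'E'
from h import *
robot.servo_line([597.5,245,108],feed=50); robot.hold(.3)
f=lambda:np.mean([(robot.hold(.02),robot.observe()['contact_force'])[1] for _ in range(8)],0)
b=f(); z=108
print(b)
while z>96:
    z-=1; robot.servo_line([597.5,245,z],feed=15); d=f()-b
    print(z,robot.observe()['tcp_pos'].round(1) if hasattr(robot.observe()['tcp_pos'],'round') else '',d.round(2))
    if d[2]>2 or np.linalg.norm(d)>4: break
o=robot.observe(); print(o['t'],o['grip_width'],o['grip_force'])
im,i=snap('wrist','seat.png'); print(pin('egg_white','wrist',i))
a,j=snap('scene','seat_s.png'); print(pin('egg_white','scene',j))
E
```

```text
[-0.00919976  0.07582848 -0.94612516]
107 [597.5 245.  107. ] [-0.04  0.06  0.08]
106 [597.5 245.  106. ] [ 0.19 -0.26  0.02]
105 [597.5 245.  105. ] [ 0.19 -0.18  0.55]
104 [597.6 245.  104.3] [-1.34 -0.82  4.12]
20.1833 0.6265165216738212 15.00035896897316
[(0.91, array([595.4, 243.3,  95.6]))]
[(0.77, array([ 701.7, -350.8,   -1. ])), (0.69, array([601.7, 246.7,  91.9]))]
```

Contact came 2–3 mm early with a push towards (-x, -y), so the egg is slightly off-centre. I'll back up 1 mm, shift and lower again.

```bash
python3 - <<'E'
from h import *
f=lambda:np.mean([(robot.hold(.02),np.array(robot.observe()['contact_force']))[1] for _ in range(8)],0)
b=np.array([0,.08,-.95]); x,y=597.5,245
robot.servo_line([x,y,105.5],feed=15)
x-=1.7;y-=1;robot.servo_line([x,y,105.5],feed=10); z=105.5
while z>98:
    z-=.7; robot.servo_line([x,y,z],feed=10); d=f()-b
    print(round(z,1),round(robot.observe()['tcp_pos'][2],1),d.round(2))
    h=d[:2]
    if d[2]>6: break
    if np.linalg.norm(h)>.8: x,y=np.array([x,y])+.8*h/np.linalg.norm(h)
o=robot.observe(); print(o['t'],x,y,o['grip_width'],o['grip_force'])
im,i=snap('wrist','seat.png'); print(pin('egg_white','wrist',i))
a,j=snap('scene','seat_s.png'); print(pin('egg_white','scene',j))
E
```

```text
104.8 104.8 [0.09 0.05 0.31]
104.1 104.1 [ 0.04 -0.24  0.27]
103.4 103.5 [ 0.13 -0.31  0.53]
102.7 103.0 [-0.54 -1.46  3.85]
102.0 102.4 [-0.13 -1.34  5.98]
101.3 102.3 [-1.06 -0.8   8.96]
23.3 595.4468360894364 242.45292034953843 0.6217939184844932 15.000819861888885
[(0.73, array([552. , 239. ,  -6.3])), (0.66, array([596.7, 245.6,  92.8]))]
[(0.91, array([595.6, 241.7,  94.1])), (0.85, array([ 7.040e+02, -3.514e+02, -2.000e-01]))]
```

Seated: TCP 102.3 gives a tip at about 91 mm, with a mainly vertical 9 N. I'll soften the grip so the egg settles, then release, retreat and check.

```bash
python3 - <<'E'
from h import *
o=robot.observe(); p=o['tcp_pos']
robot.servo_line([596,243,102.3],feed=10); robot.hold(.3)
grip(0.5,3); robot.hold(.6); o=robot.observe(); print(o['grip_width'],o['grip_force'],o['contact_force'])
grip(0.8); robot.hold(.3); grip(1.0); robot.hold(.4)
robot.servo_line([596,243,215],feed=120); robot.movep([470,235,215],list(o['tcp_rot'])); robot.hold(.2)
im,i=snap('wrist'); print(robot.observe()['t'],[(n,pin(n,'wrist',i)) for n in('egg_white','rocker_on','rocker_off')])
np.savez('r0.npz',**{a:np.array(b) for a,b in i.items() if a in('camera_matrix','k1','R','t')}); cv2.imwrite('pics/r0.png',im[:,:,::-1])
a,j=snap('scene'); print([(n,pin(n,'scene',j)) for n in('egg_white','rocker_on')])
cv2.imwrite('pics/rel.png',np.hstack([cv2.resize(a[140:260,310:470,::-1],(400,300)),cv2.resize(im[:,:,::-1],(400,300))]))
E
```

```text
0.6249439786951603 3.0000635236501694 [ 0.07269466 -0.36151176  2.25506047]
28.3917 [('egg_white', []), ('rocker_on', [(0.76, array([464.1, 252.6,  59.8]))]), ('rocker_off', [(0.72, array([470.9, 200.2,  52.7]))])]
[('egg_white', [(0.94, array([594.9, 242.2,  91.2])), (0.89, array([ 701.9, -350.6,    1.6]))]), ('rocker_on', [(0.79, array([468. , 251.8,  59. ]))])]
```

View pics/rel.png

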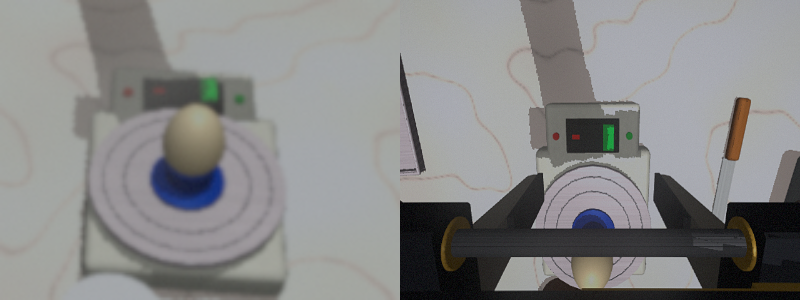

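The egg stands upright and free in the cup (scene crop (195,138)). The rocker is still off, with its green band at wrist crop (610,137) beside the green decoy lamp at (629,136). I'll press it with shut fingers.

```bash
python3 - <<'E'
from h import *
grip(0.0,10); x,y=464.3,252.3
robot.servo_line([x,y,75],feed=150); robot.hold(.2)
f=lambda:np.mean([(robot.hold(.02),np.array(robot.observe()['contact_force']))[1] for _ in range(4)],0)
b=f(); z=75; robot.servo_line([x,y,62],feed=50); z=62
while z>47.5:
    z-=1; robot.servo_line([x,y,z],feed=15); d=f()-b
    print(z,round(robot.observe()['tcp_pos'][2],1),d.round(1))
    if d[2]>14: break
robot.hold(.3)
robot.servo_line([x,y,120],feed=100); robot.servo_line([430,y,260],feed=200); robot.hold(.2)
im,i=snap('wrist'); print(robot.observe()['t'],[(n,pin(n,'wrist',i)) for n in('rocker_on','rocker_off')])
a,j=snap('scene'); print([(n,pin(n,'scene',j)) for n in('egg_white','rocker_on','rocker_off')])
cv2.imwrite('pics/on.png',np.hstack([cv2.resize(a[140:260,310:470,::-1],(400,300)),cv2.resize(im[:,:,::-1],(400,300))]))
E
```

```text
61 61.1 [ 0.1  0.3 -0.9]
60 60.1 [0.3 0.4 0. ]
59 59.0 [0.2 0.4 0.7]
58 57.9 [0.2 0.6 0.6]
57 56.9 [0.1 0.6 0.2]
56 55.9 [-0.1 -0.2 -0. ]
55 55.0 [-0.2  0.1  0.2]
54 54.0 [0.2 0.4 0.7]
53 53.0 [-0.   0.8  0.3]
52 52.1 [-0.2  1.2  2.1]
51 51.7 [-2.7  0.4  9.1]
50 51.5 [-4.7 -0.4 17.1]
37.8667 [('rocker_on', [(0.6, array([460.9, 253.2,  51.4]))]), ('rocker_off', [(0.84, array([474.3, 202.5,  57.2]))])]
[('egg_white', [(0.8, array([ 7.032e+02, -3.484e+02,  2.000e-01])), (0.78, array([595.6, 243.4,  88.9]))]), ('rocker_on', [(0.76, array([466.9, 253.3,  53.1])), (0.33, array([776.3, 200.2,  -1.6]))]), ('rocker_off', [(0.73, array([474.7, 203.2,  57.8])), (0.5, array([ 538.1, -341.1,    7.7]))])]
```

View pics/on.png

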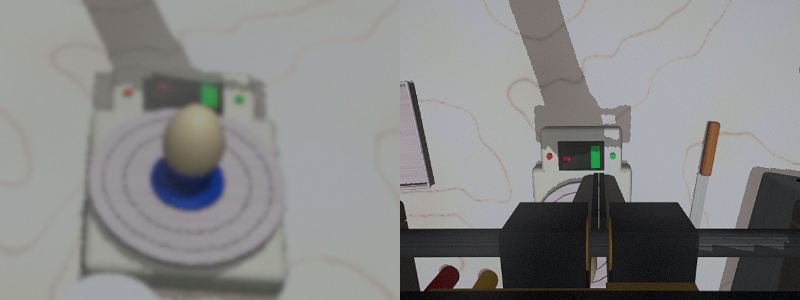

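The green end is now at ≈52 mm and the red end at ≈57.5 mm, so it has tipped over, but the pinpoint noise leaves the full travel uncertain. A second, firmer press slightly further inboard is cheap.

```bash
python3 - <<'E'
from h import *
x,y=464.8,248.5
robot.servo_line([x,y,90],feed=250); robot.servo_line([x,y,56],feed=100); robot.hold(.1)
f=lambda:np.mean([(robot.hold(.02),np.array(robot.observe()['contact_force']))[1] for _ in range(4)],0)
b=f(); z=56
while z>47:
    z-=1; robot.servo_line([x,y,z],feed=20); d=f()-b
    print(z,round(robot.observe()['tcp_pos'][2],1),d.round(1))
    if d[2]>22: break
robot.hold(.3)
robot.servo_line([x,y,120],feed=120); robot.servo_line([430,y,260],feed=250); robot.hold(.2)
on=[];off=[]
for c in('wrist','scene','wrist','scene','top'):
    im,i=snap(c)
    for n,l in(('rocker_on',on),('rocker_off',off)):
        q=[v[2] for k,v in pin(n,c,i) if abs(v[0]-468)<15 and abs(v[1]-(252 if n=='rocker_on' else 202))<15]; l+=q[:1]
print(on,off,robot.observe()['t'],robot.observe()['contact_force'])
E
```

```text
55 55.1 [-0.1  0.6 -0.2]
54 54.0 [0.5 0.6 0.1]
53 52.9 [ 0.3 -0.1 -0.4]
52 52.5 [-1.3 -0.6  5.9]
51 52.3 [-3.5 -0.9 13.9]
50 52.0 [-5.6 -2.1 22. ]
49 51.8 [-7.8 -3.6 30.5]
[np.float64(49.8), np.float64(51.9), np.float64(50.9)] [np.float64(58.3), np.float64(54.7), np.float64(54.8), np.float64(55.8), np.float64(57.3)] 44.6 [0.36189262 1.09780042 0.3363531 ]
```

The second press met a hard stop, 0.7 mm higher when 3.8 mm further in. That matches the 0.16 rad slope of the fully-on cap, so the stop is the rocker's own end of travel. I'll do a final check of the egg and hand in.

```bash
python3 - <<'E'
from h import *
a,j=snap('scene'); print([(n,pin(n,'scene',j)) for n in('egg_white','egg_milk','ring_a')])
print(robot.job_done())
E
```

```text
[('egg_white', [(0.92, array([ 702.1, -351.8,   -2.8])), (0.82, array([596.8, 243. ,  90.2]))]), ('egg_milk', [(0.87, array([ 527.1, -241.7,   21. ]))]), ('ring_a', [(0.64, array([ 538.9, -338.8,    6.9])), (0.6, array([ 526.7, -242. ,    5.2])), (0.49, array([ 482.3, -158.7,    6.4]))])]
the job is handed in; nothing more can be done
None
```

The job is handed in, with no verdict returned: the white egg stands released and upright in the blue cup, the rocker is pressed to its hard stop at fully on, and the milk egg and the three rings measured where they started; the dark egg and the bench items were not re-measured at the end.

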